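# Check in three specimens on the stud board

### The arm

A 6-joint arm with a two-finger parallel gripper is mounted at the origin on a cart in front of the work surface, level with it; the furniture and walls round the work are solid. World frame = base frame: x ahead of the robot, y to its left, z up, the work surface at z = 0. Lengths are in mm, angles in rad, forces in N, time in s.
With the tool pointing down it reaches from about 275 to 1000 mm from the base axis. Payload 8.4 kg.
Tool frame: the origin (TCP) lies between the finger pads; the fingertips stand 22 mm ahead of it and the grasp point (between the pads) lies 3 mm ahead of it (r.nose_length is the z of the fingertips in the tool frame, in mm); z points along the fingers, y is the line along which they close (so a half turn about z gives the same grasp; the last joint's range is limited). The gripper opens to 85 mm and grips with 20 to 120 N. Pads are 22 mm wide; open, the fingers measure 114 mm over their backs; the gripper's body (76 mm by 85 mm) begins 54 mm behind the grasp point. The pads swing forward as they close: fully open they stand 13 mm farther back than shut.
Start: joints at [1.171, 0.353, 1.633, -0, 1.155, -0.002], TCP at [242.118, 576.2, 253.281] pointing down, gripper open.
Joint ranges: [-2.63, 2.63], [-0.92, 2.1], [0.06, 2.66], [-1.3, 4.44], [0, 2.69], [-3.02, 3.02]. Speed limits (rad/s): [2.22, 2.22, 2.79, 3.14, 3.14, 3.14].

### API

Orientations are given as [roll, pitch, yaw] about the fixed x, y, z axes, in that order (R = Rz(yaw) Ry(pitch) Rx(roll)).
In Python, from rig import r gives the robot as it stands.
- The arm moves only by the tool hand_motion, called as name([rows], argument=value, ...), one row to a line, values as JSON. Schema: {"type":"object","properties":{"plan":{"type":"array","items":{"type":"array","items":{"type":"array","items":{"type":"number"},"minItems":7,"maxItems":7},"minItems":1,"maxItems":5},"minItems":1,"maxItems":1},"squeeze":{"type":"number"},"only":{"type":"string"},"quiet":{"type":"boolean"},"lines":{"type":"string"}},"required":["plan"],"additionalProperties":false}. plan is a list that holds a single list of rows (three levels of brackets), with 1 to 5 rows, each of 7 numbers: a rotation vector rx, ry, rz in parts of the range, where 1.0 means pi rad, then dx, dy, dz in normalised numbers (1 is 800 mm), then the opening from 0.0 (shut) to 1.0 (fully open); each row shifts and turns the commanded pose from where the row before left it, along the tool's axes as they then stand; what a row does not reach is not made up. A row lasts 1/12 s, in which the tool goes at most 41.7 mm and 0.125 rad, less where a joint would pass 70% of its speed; a pose out of reach is approached as far as the arm can. The fingers move at their own pace and stop on an object; squeeze is the grip in N (left out, the last holds). Time passes only in rows, so rows that do not move let the fingers close. The tool returns the time, the measured TCP pose, the force, the opening and the grip force at its end. only (a regular expression) keeps the lines of the reply that match it, lines (a string "A,B") keeps lines A to B, and quiet returns only ok. Input that does not fit is refused with a message, and nothing moves.
- r.sense(): the state, without advancing time (a new reading comes with each control period).
- r.grab_frame(name): name is "scene" or "top" or "wrist"; returns the picture (420x560x3 uint8, red, green, blue); there is no depth.
- r.camera_params(name): a dict with "fx", "fy", "cx", "cy" (pixels), "rvec" (rotation vector, rad) and "tvec" (3), from world to camera coordinates, as OpenCV has them. Camera axes: x right, y down, z forward; pixel columns grow to the right and rows downward; lengths in mm; the calibration is good to about 2 mm. A picture is of the moment at which its call begins: read the wrist's pose just before it. camera_params takes no time and is no camera call; for the wrist camera it gives the pose at the moment of the call.
- r.sign_off(): hands the job in; it is judged then, once.
The state is a dict: "clock": time; "qpos": joint angles; "qvel": joint speeds; "joint_efforts": joint torques, N m; "eef_pos": TCP position; "tcp_rot": TCP orientation; "contact_force": force on the tool from outside, world axes, zero at the start; "wrist_torque": the same for the moment, N m; "opening": opening from 0.0 (shut) to 1.0 (fully open); "grasp_force": force on a finger pad.
Only numpy, scipy, OpenCV 4.12 (cv2) and the standard library are available. Lean on these libraries where they do the work, as an engineer would, in place of code of your own. Each camera call takes 0.05 s, during which the arm holds its last target. There are 200 camera calls.

### The job

Check in the three specimens on the board in the order they will be tested: with closed fingertips gently push home the stud directly in front of the screw-cap jar, then the one in front of the clear beaker, then the one in front of the small open metal tin. Leave up the stud in front of the rubber bung, and do not move, lift or tip anything that stands on or around the board.

Things in the scene. Friction and masses are not known exactly. Their poses are not given: they have to be found in the camera images.
- board: Wooden check-in board fixed flat on the bench, 200 (its x) x 400 (its y) x 15 mm; origin at the centre of its underside, z up. Four push studs in a row along its near edge, at x = -60 mm, y = +150, +50, -50, -150 mm. Behind each stud (+x), about 105 mm away between centres, stands one item; which item stands behind which stud differs each time.
- jar: The screw-cap jar: closed sample jar with a wide screw cap, 54 mm across, 70 mm tall, loose, standing on the board. Origin at the centre of its underside.
- beaker: The clear beaker: clear beaker with some pale sediment in it, 73 mm across, 87 mm tall, loose, standing on the board. Origin at the centre of its underside.
- tin: The open metal tin: small open, empty metal tin with a flared rim, 78 mm across, 46 mm tall, loose, standing on the board. Origin at the centre of its underside.
- bung: The rubber bung: dark solid rubber bung, wider at the top, 41 mm across, 28 mm tall, loose, standing on the board. Origin at the centre of its underside.
- weight: Small brass check weight, 22 mm across, 24 mm tall, loose on the board between the two middle studs. Bystander; origin at the centre of its underside.
- stud_1 (a joint): How far the leftmost (board y = +150 mm) stud is pushed into its collar, m: 0 = fully up (start), 0.010 = home against its stop. It slides straight down in the collar against about 3.5 N of friction, has no spring and stays where it is left.
- stud_1_top (a point): Centre of the flat top of the leftmost (board y = +150 mm) stud: a round steel push stud, 24 mm across, in a 40 mm aluminium collar. Its top is 47 mm above the bench when up, 37 mm when home. The collar is sprung: it sinks about 0.4 mm per N (8 mm at most) and rises again, so pushing the stud home takes about 12 mm of fingertip travel.
- stud_2 (a joint): How far the second from left (y = +50 mm) stud is pushed into its collar, m: 0 = fully up (start), 0.010 = home against its stop. It slides straight down in the collar against about 3.5 N of friction, has no spring and stays where it is left.
- stud_2_top (a point): Centre of the flat top of the second from left (y = +50 mm) stud: a round steel push stud, 24 mm across, in a 40 mm aluminium collar. Its top is 47 mm above the bench when up, 37 mm when home. The collar is sprung: it sinks about 0.4 mm per N (8 mm at most) and rises again, so pushing the stud home takes about 12 mm of fingertip travel.
- stud_3 (a joint): How far the second from right (y = -50 mm) stud is pushed into its collar, m: 0 = fully up (start), 0.010 = home against its stop. It slides straight down in the collar against about 3.5 N of friction, has no spring and stays where it is left.
- stud_3_top (a point): Centre of the flat top of the second from right (y = -50 mm) stud: a round steel push stud, 24 mm across, in a 40 mm aluminium collar. Its top is 47 mm above the bench when up, 37 mm when home. The collar is sprung: it sinks about 0.4 mm per N (8 mm at most) and rises again, so pushing the stud home takes about 12 mm of fingertip travel.
- stud_4 (a joint): How far the rightmost (y = -150 mm) stud is pushed into its collar, m: 0 = fully up (start), 0.010 = home against its stop. It slides straight down in the collar against about 3.5 N of friction, has no spring and stays where it is left.
- stud_4_top (a point): Centre of the flat top of the rightmost (y = -150 mm) stud: a round steel push stud, 24 mm across, in a 40 mm aluminium collar. Its top is 47 mm above the bench when up, 37 mm when home. The collar is sprung: it sinks about 0.4 mm per N (8 mm at most) and rises again, so pushing the stud home takes about 12 mm of fingertip travel.
- tin_back: Open moisture tin, 98 mm across, 38 mm tall, on the bench behind the board. Bystander, loose; origin at the centre of its underside.
- tin_left: Open moisture tin, 100 mm across, 42 mm tall, on the bench to the left of the board. Bystander, loose; origin at the centre of its underside.
- loupe: Small black eyepiece loupe, 43 x 48 mm, 34 mm tall, on the bench far to the left of the board. Bystander, loose; origin at the centre of its underside.
- tape: Roll of brown tape lying flat, 68 mm across, 24 mm tall, on the bench to the left of the board. Bystander, loose; origin at the centre of its underside.
- calculator: Pocket calculator, 140 x 78 x 14 mm, on the bench to the right of the board. Bystander, loose; origin at the centre of its underside.

How it is judged (in metres and radians):
On the way, in this order (a step that is already met when the one before it is completed fails the run):
1. the stud in front of the screw-cap jar is pushed in (((horizontal distance between jar and stud_1_top below 0.125 m and value of joint stud_1 above 0.007 m) or (horizontal distance between jar and stud_2_top below 0.125 m and value of joint stud_2 above 0.007 m) or (horizontal distance between jar and stud_3_top below 0.125 m and value of joint stud_3 above 0.007 m) or (horizontal distance between jar and stud_4_top below 0.125 m and value of joint stud_4 above 0.007 m))), for 0.1 s.
2. the stud in front of the clear beaker is pushed in (((horizontal distance between beaker and stud_1_top below 0.125 m and value of joint stud_1 above 0.007 m) or (horizontal distance between beaker and stud_2_top below 0.125 m and value of joint stud_2 above 0.007 m) or (horizontal distance between beaker and stud_3_top below 0.125 m and value of joint stud_3 above 0.007 m) or (horizontal distance between beaker and stud_4_top below 0.125 m and value of joint stud_4 above 0.007 m))), for 0.1 s.
3. the stud in front of the open metal tin is pushed in (((horizontal distance between tin and stud_1_top below 0.125 m and value of joint stud_1 above 0.007 m) or (horizontal distance between tin and stud_2_top below 0.125 m and value of joint stud_2 above 0.007 m) or (horizontal distance between tin and stud_3_top below 0.125 m and value of joint stud_3 above 0.007 m) or (horizontal distance between tin and stud_4_top below 0.125 m and value of joint stud_4 above 0.007 m))), for 0.1 s.
At the end, for the whole second after the job is handed in: The studs in front of the jar, the beaker and the tin are at least 7 of their 10 mm in, the stud in front of the bung less than 3 mm; the items and the weight stand upright, at rest, within 12 mm of where they began (((horizontal distance between jar and stud_1_top below 0.125 m and value of joint stud_1 above 0.007 m) or (horizontal distance between jar and stud_2_top below 0.125 m and value of joint stud_2 above 0.007 m) or (horizontal distance between jar and stud_3_top below 0.125 m and value of joint stud_3 above 0.007 m) or (horizontal distance between jar and stud_4_top below 0.125 m and value of joint stud_4 above 0.007 m)) and ((horizontal distance between beaker and stud_1_top below 0.125 m and value of joint stud_1 above 0.007 m) or (horizontal distance between beaker and stud_2_top below 0.125 m and value of joint stud_2 above 0.007 m) or (horizontal distance between beaker and stud_3_top below 0.125 m and value of joint stud_3 above 0.007 m) or (horizontal distance between beaker and stud_4_top below 0.125 m and value of joint stud_4 above 0.007 m)) and ((horizontal distance between tin and stud_1_top below 0.125 m and value of joint stud_1 above 0.007 m) or (horizontal distance between tin and stud_2_top below 0.125 m and value of joint stud_2 above 0.007 m) or (horizontal distance between tin and stud_3_top below 0.125 m and value of joint stud_3 above 0.007 m) or (horizontal distance between tin and stud_4_top below 0.125 m and value of joint stud_4 above 0.007 m)) and ((horizontal distance between bung and stud_1_top below 0.125 m and value of joint stud_1 below 0.003 m) or (horizontal distance between bung and stud_2_top below 0.125 m and value of joint stud_2 below 0.003 m) or (horizontal distance between bung and stud_3_top below 0.125 m and value of joint stud_3 below 0.003 m) or (horizontal distance between bung and stud_4_top below 0.125 m and value of joint stud_4 below 0.003 m)) and distance of each of jar, beaker, tin, bung, weight from where it was at the start of the episode below 0.012 m and angle between each of jar, beaker, tin, bung, weight's own z axis and vertical below 0.1 rad and linear speed of each of jar, beaker, tin, bung, weight below 0.02 m/s); the robot touches nothing.
It fails at once if a stud is pushed more than 3 mm in before the ones ahead of it in the order are in ((((horizontal distance between beaker and stud_1_top below 0.125 m and value of joint stud_1 above 0.003 m) or (horizontal distance between beaker and stud_2_top below 0.125 m and value of joint stud_2 above 0.003 m) or (horizontal distance between beaker and stud_3_top below 0.125 m and value of joint stud_3 above 0.003 m) or (horizontal distance between beaker and stud_4_top below 0.125 m and value of joint stud_4 above 0.003 m)) and ((horizontal distance between jar and stud_1_top below 0.125 m and value of joint stud_1 below 0.007 m) or (horizontal distance between jar and stud_2_top below 0.125 m and value of joint stud_2 below 0.007 m) or (horizontal distance between jar and stud_3_top below 0.125 m and value of joint stud_3 below 0.007 m) or (horizontal distance between jar and stud_4_top below 0.125 m and value of joint stud_4 below 0.007 m))) or (((horizontal distance between tin and stud_1_top below 0.125 m and value of joint stud_1 above 0.003 m) or (horizontal distance between tin and stud_2_top below 0.125 m and value of joint stud_2 above 0.003 m) or (horizontal distance between tin and stud_3_top below 0.125 m and value of joint stud_3 above 0.003 m) or (horizontal distance between tin and stud_4_top below 0.125 m and value of joint stud_4 above 0.003 m)) and ((horizontal distance between beaker and stud_1_top below 0.125 m and value of joint stud_1 below 0.007 m) or (horizontal distance between beaker and stud_2_top below 0.125 m and value of joint stud_2 below 0.007 m) or (horizontal distance between beaker and stud_3_top below 0.125 m and value of joint stud_3 below 0.007 m) or (horizontal distance between beaker and stud_4_top below 0.125 m and value of joint stud_4 below 0.007 m))) or (((horizontal distance between tin and stud_1_top below 0.125 m and value of joint stud_1 above 0.003 m) or (horizontal distance between tin and stud_2_top below 0.125 m and value of joint stud_2 above 0.003 m) or (horizontal distance between tin and stud_3_top below 0.125 m and value of joint stud_3 above 0.003 m) or (horizontal distance between tin and stud_4_top below 0.125 m and value of joint stud_4 above 0.003 m)) and ((horizontal distance between jar and stud_1_top below 0.125 m and value of joint stud_1 below 0.007 m) or (horizontal distance between jar and stud_2_top below 0.125 m and value of joint stud_2 below 0.007 m) or (horizontal distance between jar and stud_3_top below 0.125 m and value of joint stud_3 below 0.007 m) or (horizontal distance between jar and stud_4_top below 0.125 m and value of joint stud_4 below 0.007 m)))).
It fails at once if the stud in front of the rubber bung is pushed in more than 3 mm ((horizontal distance between bung and stud_1_top below 0.125 m and value of joint stud_1 above 0.003 m) or (horizontal distance between bung and stud_2_top below 0.125 m and value of joint stud_2 above 0.003 m) or (horizontal distance between bung and stud_3_top below 0.125 m and value of joint stud_3 above 0.003 m) or (horizontal distance between bung and stud_4_top below 0.125 m and value of joint stud_4 above 0.003 m)).
It fails at once if the robot pushes the board or its studs with more than 25 N (contact force between any of the fingers, the arm and board above 25 N).
It fails at once if an item or the weight on the board is moved, lifted or tipped (distance of any of jar, beaker, tin, bung, weight from where it was at the start of the episode above 0.012 m or angle between any of jar, beaker, tin, bung, weight's own z axis and vertical above 0.15 rad).
It fails at once if the robot disturbs something standing around the board (distance of any of tin_back, loupe, tin_left, tape, calculator from where it was at the start of the episode above 0.015 m).
It also fails if it takes over 42 s, if anything falls off the work surface, if the arm or the gripper's body presses on something with over 40 N, if the wrist force passes 120 N, or if a joint passes its speed limit or range.

## Working session

There is one attempt and no reset: what is moved stays moved. The work goes in short steps, Python scripts to look and compute and a tool call to move; the robot and the scene stay as the last step left them, time stands still between calls to the robot, and variables do not carry over. Pictures are saved under pics/ and viewed, at most 10 in all, crops included, and the job is handed in when it is done.

```bash
mkdir -p pics; ls; python3 - <<'E'
from rig import r
import cv2
for n in("scene","top"):
    cv2.imwrite(f"pics/{n}.png",r.grab_frame(n)[:,:,::-1]); print(n,r.camera_params(n))
s=r.sense();print(s["clock"],s["eef_pos"],s["tcp_rot"],s["opening"],r.nose_length)
E
```

```text
pics
rig.py
scene {'fx': 383.0306875277227, 'fy': 383.0306875277227, 'cx': 277.5071153710754, 'cy': 217.3585544515223, 'rvec': array([ 2.00250092, -0.75197184,  0.4026278 ]), 'tvec': array([-299.22865615,  318.0946471 ,  764.59060293])}
top {'fx': 394.77888554297147, 'fy': 394.77888554297147, 'cx': 275.7880470282523, 'cy': 205.1309557484934, 'rvec': array([ 2.1288977 , -2.1721763 ,  0.17622231]), 'tvec': array([ 192.47351381,  591.74630752, 1026.95459595])}
0.1 [241.99092207 575.83752253 252.64896205] [-3.14039595e+00 -2.03527840e-05  2.74375898e+00] 1.0038719975993946 22.0
```

View pics/top.png

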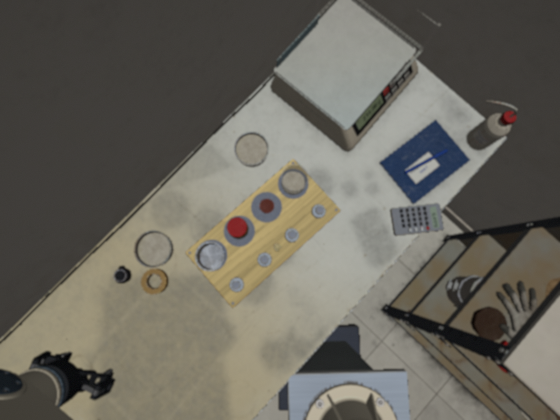

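View pics/scene.png

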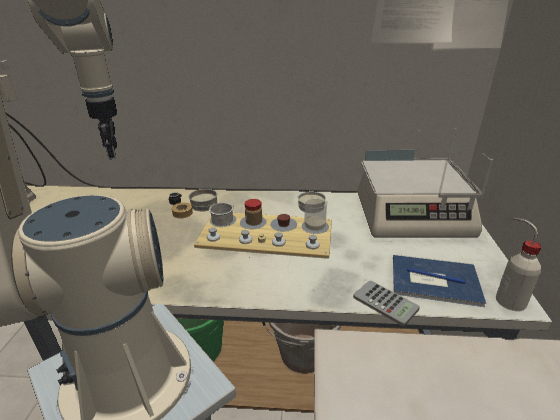

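The top view shows the row from left to right as tin (210,255), jar (238,230), bung (266,206) and beaker (293,181). The studs are at about (237,285), (264,260), (291,235) and (318,211). I'll enlarge both views to confirm the items and get exact stud pixels.

```bash
python3 - <<'E'
import cv2,numpy as np
a=cv2.imread("pics/top.png")[150:310,180:350]; b=cv2.imread("pics/scene.png")[185:260,190:340]
A=cv2.resize(a,None,fx=3.5,fy=3.5,interpolation=cv2.INTER_CUBIC); cv2.imwrite("pics/tc.png",A)
cv2.imwrite("pics/sc.png",cv2.resize(b,None,fx=5,fy=5,interpolation=cv2.INTER_CUBIC))
E
```

```text
(no output)
```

View pics/tc.png

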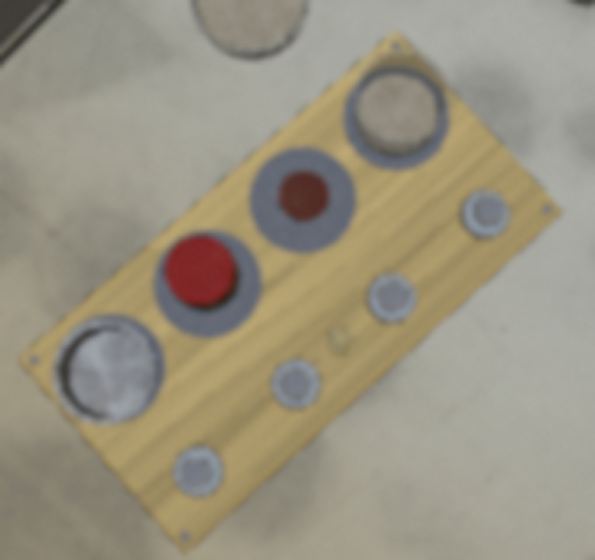

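View pics/sc.png

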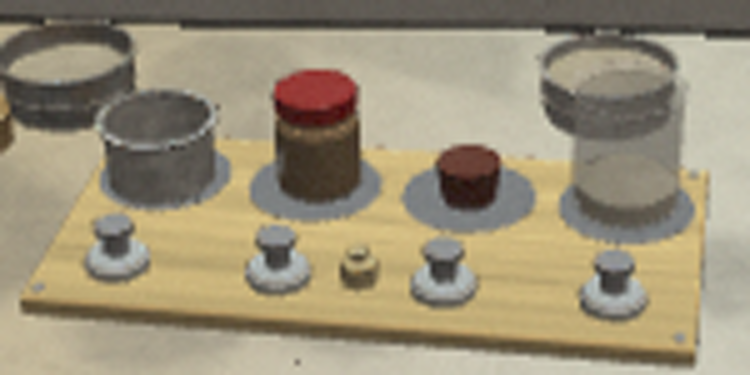

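The crops confirm tin = stud 1, jar = stud 2, bung = stud 3 and beaker = stud 4. The press order is therefore 2, 4, 1. Stud tops in the top crop are at (197,469), (296,383), (392,297) and (487,212). In the scene crop they are at (114,221), (276,233), (444,245) and (615,258).

```bash
cat > h.py <<'E'
from rig import r
import cv2,numpy as np
from scipy.optimize import least_squares
from scipy.spatial.transform import Rotation as R
def proj(P,n):
    c=r.camera_params(n);K=np.array([[c["fx"],0,c["cx"]],[0,c["fy"],c["cy"]],[0,0,1]])
    return cv2.projectPoints(np.float64(P),c["rvec"],c["tvec"],K,None)[0][:,0]
def studs(p):
    c,s=np.cos(p[2]),np.sin(p[2])
    return np.array([[p[0]-60*c-y*s,p[1]-60*s+y*c,47] for y in(150,50,-50,-150)])
E
python3 - <<'E'
from h import *
T=(np.array([[197,469],[296,383],[392,297],[487,212]])+.5)/3.5-.5+[180,150]
S=(np.array([[114,221],[276,233],[444,245],[615,258]])+.5)/5-.5+[190,185]
for use in("t","s","ts"):
    f=lambda p:np.concatenate([(proj(studs(p),n)-o).ravel() for n,o,k in(("top",T,"t"),("scene",S,"s")) if k in use])
    o=least_squares(f,[500,100,0.0],x_scale=[100,100,1]);print(use,o.x,np.abs(o.fun).max());print(studs(o.x).round(1))
E
```

```text
t [529.37470109 215.77166673   0.70209696] 0.947682347210332
[[386.7 291.5  47. ]
 [451.3 215.2  47. ]
 [515.9 138.8  47. ]
 [580.4  62.5  47. ]]
s [528.58440643 212.68589429   0.7023201 ] 0.2447558349879273
[[385.9 288.4  47. ]
 [450.5 212.1  47. ]
 [515.1 135.8  47. ]
 [579.7  59.4  47. ]]
ts [529.47584184 214.94361881   0.70179771] 1.1652562111610223
[[386.8 290.8  47. ]
 [451.4 214.4  47. ]
 [515.9 138.   47. ]
 [580.5  61.7  47. ]]
```

Units first: shifts go in shares of 800 mm and turns go in shares of pi rad. So -28 mm / 800 = -0.035, -21 mm / 800 = -0.0263.

hand_motion([
  [[0, 0, 0, -0.035, -0.0263, 0.0063, 0], [0, 0, 0, -0.035, -0.0263, 0.0063, 0], [0, 0, 0, -0.035, -0.0263, 0.0063, 0], [0, 0, 0, -0.035, -0.0263, 0.0063, 0], [0, 0, 0, -0.035, -0.0263, 0.0063, 0]],
], squeeze=20)

```text
clock: 0.52
eef_pos: [330.8, 423.6, 227.8]
tcp_rot: [-3.141, -0.0, 2.744]
contact_force: [1.8, -0.2, 0.4]
opening: 0.297
grasp_force: 0.0
```

hand_motion([
  [[0, 0, 0, -0.035, -0.0263, 0.015, 0], [0, 0, 0, -0.035, -0.0263, 0.015, 0], [0, 0, 0, -0.035, -0.0263, 0.015, 0], [0, 0, 0, -0.035, -0.0263, 0.015, 0], [0, 0, 0, -0.035, -0.0263, 0.015, 0]],
])

```text
clock: 0.93
eef_pos: [419.3, 272.5, 167.7]
tcp_rot: [-3.142, -0.0, 2.744]
contact_force: [0.3, -0.3, 0.3]
opening: -0.0
grasp_force: 0.0
```

```bash
python3 - <<'E'
from h import *
s=r.sense();print(s["clock"],s["eef_pos"],s["tcp_rot"],s["contact_force"],s["opening"])
M=R.from_euler("xyz",s["tcp_rot"])
print(M.inv().apply(np.array([451,214,140])-s["eef_pos"]))
E
```

```text
0.9333 [419.30894793 272.51145584 167.71402915] [-3.14156676e+00 -2.22012217e-05  2.74404119e+00] [ 0.34670381 -0.31690747  0.33060095] -0.00024468350971082665
[-51.87354518 -41.67796262  27.71395676]
```

Scaled: -26 mm / 800 = -0.0325, -21 mm / 800 = -0.0263.

hand_motion([
  [[0, 0, 0, -0.0325, -0.0263, 0.0175, 0], [0, 0, 0, -0.025, -0.0188, 0.0175, 0], [0, 0, 0, -0.0075, -0.0075, 0, 0], [0, 0, 0, 0, 0, 0, 0]],
])

```text
clock: 1.27
eef_pos: [450.5, 213.5, 139.6]
tcp_rot: [-3.14, -0.001, 2.741]
contact_force: [-0.6, -0.7, 0.6]
opening: 0.001
grasp_force: 0.0
```

```bash
python3 - <<'E'
from h import *
s=r.sense();print(s["clock"],s["eef_pos"],s["contact_force"])
M=R.from_euler("xyz",s["tcp_rot"])
print(M.inv().apply(np.array([451,214,80])-s["eef_pos"]))
S=studs([529.1,214.4,.702])
print(proj(S,"wrist"))
cv2.imwrite("pics/w1.png",r.grab_frame("wrist")[:,:,::-1])
E
```

```text
1.2667 [450.54078289 213.53361289 139.62971495] [-0.56146799 -0.69305928  0.60489364]
[-0.32390641  0.70880537 59.62821465]
[[352.55087726  86.47685617]
 [279.02004494 221.99613003]
 [221.65906496 327.71393724]
 [175.66253951 412.4867534 ]]
```

View pics/w1.png

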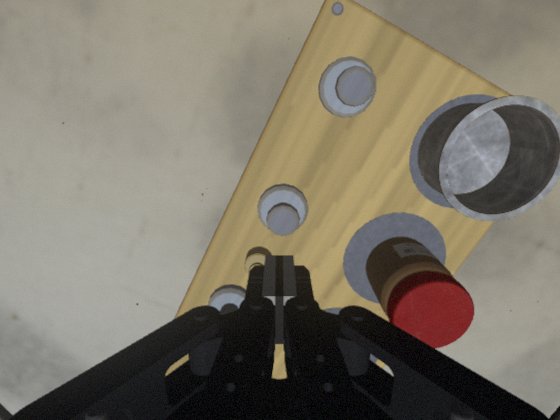

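The wrist view shows the stud 1 top at about (356,87) and the stud 2 top at about (283,219). The jar is behind stud 2 and the tin behind stud 1. Both tops are about 4 px off the prediction, so I'll refine the position.

```bash
python3 - <<'E'
from h import *
O=np.array([[356,87],[283,219]])
f=lambda p:np.r_[(proj(studs([p[0],p[1],.702])[:2],"wrist")-O).ravel()]
o=least_squares(f,[529,214]);print(o.x,o.fun);print(studs([*o.x,.702]))
E
```

```text
[529.62842405 218.32095603] [ 0.44154978 -1.42642923 -0.50373799  1.89428688]
[[386.95337834 294.10902456  47.        ]
 [451.52798656 217.75380225  47.        ]
 [516.10259477 141.39857994  47.        ]
 [580.67720299  65.04335763  47.        ]]
```

Scaled: 24 mm / 800 = 0.03, 22 mm / 800 = 0.0275.

hand_motion([
  [[0, 0, 0, 0, 0.0038, 0.0275, 0], [0, 0, 0, 0, 0, 0.03, 0], [0, 0, 0, 0, 0, 0.0188, 0], [0, 0, 0, 0, 0, 0.0063, 0], [0, 0, 0, 0, 0, 0, 0]],
])

```text
clock: 1.73
eef_pos: [450.8, 219.0, 73.9]
tcp_rot: [-3.141, -0.001, 2.745]
contact_force: [0.9, 0.8, 0.9]
opening: 0.004
grasp_force: 0.0
```

hand_motion([
  [[0, 0, 0, 0, 0, 0.0038, 0], [0, 0, 0, 0, 0, 0.0038, 0], [0, 0, 0, 0, 0, 0.0038, 0], [0, 0, 0, 0, 0, 0.0013, 0], [0, 0, 0, 0, 0, 0, 0]],
])

```text
clock: 2.15
eef_pos: [452.4, 218.5, 64.8]
tcp_rot: [3.14, 0.001, 2.744]
contact_force: [1.1, 1.9, 3.7]
opening: -0.003
grasp_force: 1.6
```

Scaled: 2 mm / 800 = 0.0025, 1 mm / 800 = 0.0013.

hand_motion([
  [[0, 0, 0, 0, 0, 0.0025, 0], [0, 0, 0, 0, 0, 0.0025, 0], [0, 0, 0, 0, 0, 0.0025, 0], [0, 0, 0, 0, 0, 0.0013, 0], [0, 0, 0, 0, 0, 0, 0]],
])

```text
clock: 2.57
eef_pos: [452.1, 218.1, 57.2]
tcp_rot: [3.141, 0.001, 2.744]
contact_force: [1.7, 2.4, 4.6]
opening: 0.002
grasp_force: 2.0
```

hand_motion([
  [[0, 0, 0, 0, 0, 0.0013, 0], [0, 0, 0, 0, 0, 0, 0]],
])

```text
clock: 2.73
eef_pos: [452.1, 218.2, 56.4]
tcp_rot: [3.141, 0.001, 2.744]
contact_force: [0.7, 2.0, 6.1]
opening: 0.004
grasp_force: 3.0
```

Scaled: 1.5 mm / 800 = 0.0019.

hand_motion([
  [[0, 0, 0, 0, 0, 0.0019, 0], [0, 0, 0, 0, 0, 0, 0], [0, 0, 0, 0, 0, 0, 0]],
])

```text
clock: 2.98
eef_pos: [452.2, 218.1, 55.1]
tcp_rot: [3.141, 0.001, 2.744]
contact_force: [0.9, 2.4, 8.7]
opening: -0.001
grasp_force: 4.5
```

hand_motion([
  [[0, 0, 0, 0, 0, -0.0125, 0], [0, 0, 0, 0, 0, -0.0313, 0], [0, 0, 0, 0, 0, -0.0375, 0], [0, 0, 0, 0, 0, -0.0375, 0], [0, 0, 0, 0, 0, 0, 0]],
])

```text
clock: 3.4
eef_pos: [453.5, 218.7, 154.6]
tcp_rot: [3.138, 0.004, 2.744]
contact_force: [1.5, 0.9, 0.0]
opening: 0.002
grasp_force: 0.0
```

```bash
python3 - <<'E'
from h import *
s=r.sense();M=R.from_euler("xyz",s["tcp_rot"])
cv2.imwrite("pics/w2.png",r.grab_frame("wrist")[:,:,::-1])
print(M.inv().apply(np.array([580.3,63,150])-s["eef_pos"]))
E
```

```text
[-177.21822591  -94.45430521    4.84510521]
```

View pics/w2.png

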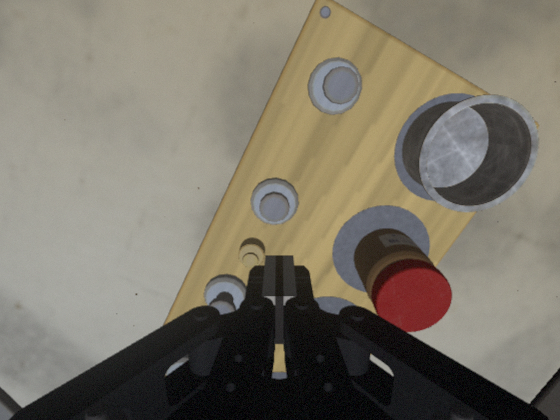

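Stud 2 is home: force climbs at about 2 N/mm and its top (274,207) now sits nearer the collar centre (274,201). The jar is undisturbed. Next is stud 4.

hand_motion([
  [[0, 0, 0, -0.0375, -0.02, 0, 0], [0, 0, 0, -0.045, -0.0238, 0, 0], [0, 0, 0, -0.045, -0.0238, 0, 0], [0, 0, 0, -0.045, -0.0238, 0, 0], [0, 0, 0, -0.0375, -0.02, 0, 0]],
])

```text
clock: 3.87
eef_pos: [572.2, 68.5, 148.6]
tcp_rot: [-3.14, -0.002, 2.744]
contact_force: [0.2, 0.2, 0.1]
opening: 0.001
grasp_force: 0.0
```

hand_motion([
  [[0, 0, 0, -0.0113, -0.0063, 0, 0], [0, 0, 0, 0, 0, 0, 0], [0, 0, 0, 0, 0, 0, 0]],
])

```text
clock: 4.12
eef_pos: [577.1, 62.5, 148.5]
tcp_rot: [-3.14, -0.003, 2.742]
contact_force: [-1.1, 0.3, 1.1]
opening: 0.004
grasp_force: 0.0
```

```bash
python3 - <<'E'
from h import *
s=r.sense();M=R.from_euler("xyz",s["tcp_rot"])
print(M.inv().apply(np.array([580.4,63.5,75])-s["eef_pos"]))
print(proj(studs([529.4,216.,.702]),"wrist"))
cv2.imwrite("pics/w3.png",r.grab_frame("wrist")[:,:,::-1])
E
```

```text
[-2.83406305  2.31655203 73.50652709]
[[ 569.48975299 -309.09735234]
 [ 443.39108891  -77.73343913]
 [ 351.03033851   91.72866259]
 [ 280.46514576  221.20060625]]
```

View pics/w3.png

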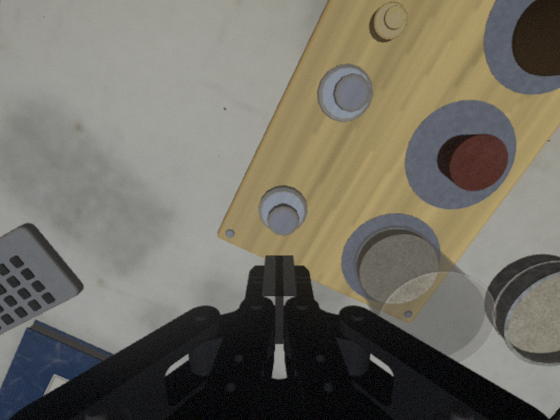

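The wrist view shows the stud 4 top at (284,220), with the beaker behind it, and the stud 3 top at (352,93), with the bung behind it. This matches the fit to within 4 px, so I'll descend.

Scaled: 26 mm / 800 = 0.0325, 22 mm / 800 = 0.0275.

hand_motion([
  [[0, 0, 0, -0.0025, 0.0038, 0.0275, 0], [0, 0, 0, 0, 0, 0.0325, 0], [0, 0, 0, 0, 0, 0.025, 0], [0, 0, 0, 0, 0, 0.0075, 0], [0, 0, 0, 0, 0, 0, 0]],
])

```text
clock: 4.58
eef_pos: [579.2, 65.8, 74.1]
tcp_rot: [-3.14, -0.004, 2.745]
contact_force: [-0.3, -0.4, -0.9]
opening: 0.001
grasp_force: 0.0
```

hand_motion([
  [[0, 0, 0, 0, 0, 0.0038, 0], [0, 0, 0, 0, 0, 0.0038, 0], [0, 0, 0, 0, 0, 0.0038, 0], [0, 0, 0, 0, 0, 0, 0]],
])

```text
clock: 4.92
eef_pos: [582.2, 65.1, 67.4]
tcp_rot: [3.141, 0.001, 2.744]
contact_force: [0.5, 2.2, 2.8]
opening: 0.0
grasp_force: 1.4
```

Scaled: 2 mm / 800 = 0.0025.

hand_motion([
  [[0, 0, 0, 0, 0, 0.0025, 0], [0, 0, 0, 0, 0, 0.0025, 0], [0, 0, 0, 0, 0, 0.0025, 0], [0, 0, 0, 0, 0, 0.0025, 0], [0, 0, 0, 0, 0, 0, 0]],
])

```text
clock: 5.33
eef_pos: [581.8, 64.8, 58.6]
tcp_rot: [3.141, 0.001, 2.744]
contact_force: [1.7, 0.9, 2.7]
opening: 0.0
grasp_force: 1.5
```

hand_motion([
  [[0, 0, 0, 0, 0, 0.0025, 0], [0, 0, 0, 0, 0, 0.0013, 0], [0, 0, 0, 0, 0, 0, 0], [0, 0, 0, 0, 0, 0, 0]],
])

```text
clock: 5.67
eef_pos: [581.9, 64.8, 56.1]
tcp_rot: [3.141, 0.001, 2.744]
contact_force: [1.1, 1.7, 7.9]
opening: -0.003
grasp_force: 3.5
```

Scaled: 1 mm / 800 = 0.0013.

hand_motion([
  [[0, 0, 0, 0, 0, 0.0013, 0], [0, 0, 0, 0, 0, 0, 0], [0, 0, 0, 0, 0, 0, 0]],
])

```text
clock: 5.92
eef_pos: [581.9, 64.8, 55.2]
tcp_rot: [3.141, 0.001, 2.744]
contact_force: [0.3, 1.1, 8.6]
opening: 0.003
grasp_force: 4.5
```

hand_motion([
  [[0, 0, 0, 0, 0, -0.0125, 0], [0, 0, 0, 0, 0, -0.0313, 0], [0, 0, 0, 0, 0, -0.0375, 0], [0, 0, 0, 0, 0, -0.0375, 0], [0, 0, 0, 0, 0, 0, 0]],
])

```text
clock: 6.33
eef_pos: [583.9, 64.8, 155.1]
tcp_rot: [3.139, 0.006, 2.744]
contact_force: [1.0, 0.0, 0.2]
opening: 0.002
grasp_force: 0.0
```

hand_motion([
  [[0, 0, 0, 0.0375, 0.0188, 0, 0], [0, 0, 0, 0.045, 0.0225, 0, 0], [0, 0, 0, 0.045, 0.0225, 0, 0], [0, 0, 0, 0.045, 0.0225, 0, 0], [0, 0, 0, 0.045, 0.0225, 0, 0]],
])

```text
clock: 6.75
eef_pos: [452.8, 212.8, 149.4]
tcp_rot: [-3.14, -0.001, 2.743]
contact_force: [0.3, 1.1, 0.5]
opening: 0.001
grasp_force: 0.0
```

hand_motion([
  [[0, 0, 0, 0.045, 0.0225, 0, 0], [0, 0, 0, 0.0425, 0.0213, 0, 0], [0, 0, 0, 0.025, 0.0125, 0, 0], [0, 0, 0, 0.0038, 0.0025, 0, 0], [0, 0, 0, 0, 0, 0, 0]],
])

```text
clock: 7.17
eef_pos: [386.1, 292.2, 149.5]
tcp_rot: [-3.14, -0.0, 2.747]
contact_force: [0.1, 0.3, -0.0]
opening: -0.007
grasp_force: 0.0
```

```bash
python3 - <<'E'
from h import *
s=r.sense();M=R.from_euler("xyz",s["tcp_rot"])
print(M.inv().apply(np.array([387,292.5,75])-s["eef_pos"]))
print(proj(studs([529.4,216.7,.702]),"wrist"))
a=r.grab_frame("wrist");b=cv2.resize(r.grab_frame("top")[150:310,180:350],None,fx=2.6,fy=2.6,interpolation=cv2.INTER_CUBIC)
c=np.zeros((420,800,3),np.uint8);c[:,:400]=a[:,160:560];c[:b.shape[0],400:400+min(400,b.shape[1])]=b[:420,:400]
cv2.imwrite("pics/w4.png",c[:,:,::-1])
E
```

```text
[-0.73372382  0.68545259 74.53832441]
[[279.04356857 217.18628723]
 [223.09720279 319.35285385]
 [177.8732601  401.93864632]
 [140.55878421 470.08055035]]
```

View pics/w4.png

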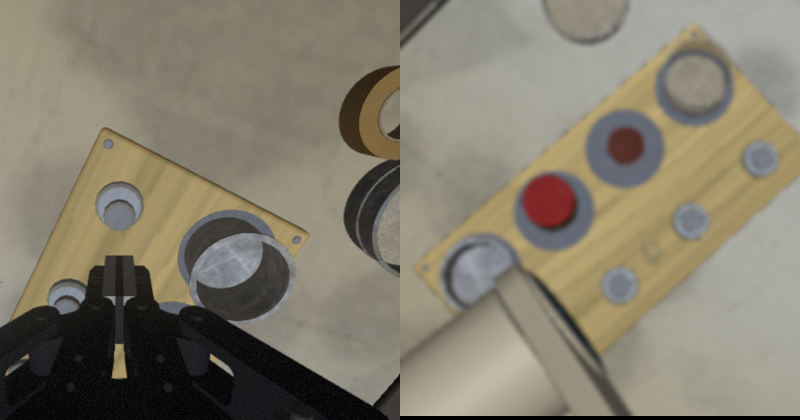

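The stud 1 top is at wrist pixel (279,214), within 3 px of the prediction, with the tin behind it. The top view shows the other items still standing in place. Now I'll press stud 1.

Scaled: 26 mm / 800 = 0.0325, 24 mm / 800 = 0.03.

hand_motion([
  [[0, 0, 0, 0, 0, 0.03, 0], [0, 0, 0, 0, 0, 0.0325, 0], [0, 0, 0, 0, 0, 0.025, 0], [0, 0, 0, 0, 0, 0.0075, 0], [0, 0, 0, 0, 0, 0, 0]],
])

```text
clock: 7.68
eef_pos: [387.0, 290.1, 72.4]
tcp_rot: [-3.138, -0.002, 2.742]
contact_force: [0.3, -0.5, 0.5]
opening: -0.0
grasp_force: 0.0
```

hand_motion([
  [[0, 0, 0, 0, 0, 0.0038, 0], [0, 0, 0, 0, 0, 0.0038, 0], [0, 0, 0, 0, 0, 0.0038, 0], [0, 0, 0, 0, 0, 0, 0]],
])

```text
clock: 8.02
eef_pos: [388.1, 292.1, 65.3]
tcp_rot: [3.14, 0.001, 2.744]
contact_force: [2.4, -1.5, 2.7]
opening: 0.0
grasp_force: 1.5
```

Scaled: 2 mm / 800 = 0.0025.

hand_motion([
  [[0, 0, 0, 0, 0, 0.0025, 0], [0, 0, 0, 0, 0, 0.0025, 0], [0, 0, 0, 0, 0, 0.0025, 0], [0, 0, 0, 0, 0, 0.0025, 0], [0, 0, 0, 0, 0, 0, 0]],
])

```text
clock: 8.43
eef_pos: [387.7, 292.2, 56.8]
tcp_rot: [3.141, 0.001, 2.744]
contact_force: [4.2, -0.9, 5.0]
opening: 0.006
grasp_force: 2.6
```

Scaled: 2 mm / 800 = 0.0025.

hand_motion([
  [[0, 0, 0, 0, 0, 0.0025, 0], [0, 0, 0, 0, 0, 0, 0], [0, 0, 0, 0, 0, 0, 0]],
])

```text
clock: 8.68
eef_pos: [387.8, 292.2, 55.2]
tcp_rot: [3.141, 0.001, 2.744]
contact_force: [1.9, -0.9, 10.2]
opening: -0.0
grasp_force: 4.5
```

hand_motion([
  [[0, 0, 0, 0, 0, -0.0125, 0], [0, 0, 0, 0, 0, -0.0313, 0], [0, 0, 0, 0, 0, -0.0375, 0], [0, 0, 0, 0, 0, -0.0375, 0], [0, 0, 0, 0, 0, 0, 0]],
])

```text
clock: 9.1
eef_pos: [388.7, 293.2, 154.6]
tcp_rot: [3.137, 0.003, 2.744]
contact_force: [1.0, 1.0, -0.3]
opening: 0.001
grasp_force: 0.0
```

hand_motion([
  [[0, 0, 0, 0.025, 0.0188, -0.025, 0], [0, 0, 0, 0.025, 0.0188, -0.025, 0], [0, 0, 0, 0.025, 0.0188, -0.025, 0], [0, 0, 0, 0.025, 0.0188, 0, 0], [0, 0, 0, 0, 0, 0, 0]],
])

```text
clock: 9.52
eef_pos: [335.1, 381.1, 211.0]
tcp_rot: [3.139, -0.001, 2.745]
contact_force: [0.5, -0.2, 0.5]
opening: 0.0
grasp_force: 0.0
```

```bash
python3 - <<'E'
from h import *
b=cv2.resize(r.grab_frame("scene")[185:260,190:340],None,fx=5,fy=5,interpolation=cv2.INTER_CUBIC)
cv2.imwrite("pics/f.png",b[:,:,::-1])
E
```

```text
(no output)
```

View pics/f.png

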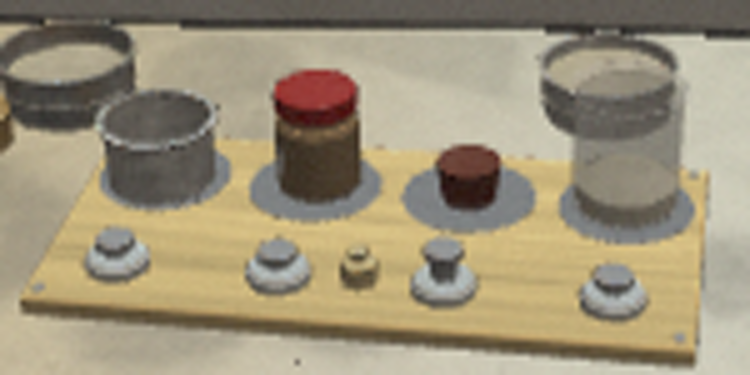

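The tops of studs 1, 2 and 4 have dropped to about (115,236), (277,248) and (613,272) in the crop. Stud 3, in front of the bung, is still up at (444,245), and nothing else has moved.

```bash
python3 -c "from rig import r; print(r.sign_off())"
```

```text
the job is handed in; nothing more can be done
None
```

I pushed home the studs in front of the jar, the beaker and the tin, in that order, left the bung's stud up with nothing else visibly moved, and handed the job in; no verdict came back.

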